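Let the cheese rolls down from the dispenser

ROBOT

A 6-joint arm with a two-finger parallel gripper is mounted at the origin on the work surface. World frame = base frame: x ahead of the robot, y to its left, z up, the work surface at z = 0. Lengths are in mm, angles in rad, forces in N, time in s.
With the tool pointing down it reaches from about 225 to 725 mm from the base axis. Payload 3.1 kg.
Tool frame: the origin (TCP) lies midway between the tips of the shut fingers; the grasp point (between the pads) lies 19 mm behind it; z points along the fingers, x is the direction in which the jaws open and shut, and the axes are right-handed (so a half turn about z gives the same grasp; the last joint's range is limited). The gripper opens to 85 mm and grips with 20 to 120 N. Pads are 22 mm wide; open, the fingers measure 114 mm over their backs; the gripper's body (76 mm by 85 mm) begins 54 mm behind the grasp point. The pads swing forward as they close: fully open they stand 13 mm farther back than shut.
Start: joints at [-1.338, 0.048, 0.099, 1.622, 0, 1.443], TCP at [185.322, -491.196, 231.312] pointing down, gripper open.
Joint ranges: [-2.91, 2.91], [-0.99, 1.94], [-1.21, 1.42], [-2.12, 2.29], [-1.49, 1.47], [-3.14, 3.14]. Speed limits (rad/s): [2.79, 2.79, 3.14, 3.14, 3.14, 3.14].

INTERFACE

Orientations are given as [roll, pitch, yaw] about the fixed x, y, z axes, in that order (R = Rz(yaw) Ry(pitch) Rx(roll)).
In Python, from bench import r, optics, order gives the robot as it stands.
- The arm moves only by the shell command python3 -m pendant 'ROWS' [FORCE]. ROWS is JSON, a list of rows, each a list of 3 entries, a list of its own where there are three numbers: the finger opening in mm, from 0 to 85.4, then the shift along the tool's x, y, z in mm, then the turn about the tool's z in rad. A call has 1 to 20 rows; each row is the pose to reach, as a shift and turn from the pose commanded when the call began, along the tool's axes at that moment; what a row does not reach only later rows make up. A row lasts 1/12 s, in which the tool goes at most 41.7 mm and 7.16 degrees, less where a joint would pass 70% of its speed; a pose out of reach is approached as far as the arm can. A call with a gripper value outside its range is refused whole. The fingers move at their own pace and stop on an object; FORCE is the grip in N (left out, the last holds). Time passes only in rows, so rows that repeat a pose let the fingers close. It gives the time, the measured TCP pose, the force and the opening at its end, in the units of the state.
- r.get_state(): the state, without advancing time (a new reading comes with each control period).
- optics.camera(name): name is "scene" or "top" or "wrist"; returns the picture (480x640x3 uint8, red, green, blue); there is no depth.
- optics.camera_model(name): a dict with "fx", "fy", "cx", "cy" (pixels), "dist_coeffs" ([k1, k2, p1, p2, k3] as OpenCV has them; the pictures are not rectified), "R" (3x3) and "t" (3): a world point X has camera coordinates R X + t. Camera axes: x right, y down, z forward; pixel columns grow to the right and rows downward; lengths in mm; the calibration is good to about 2 mm. A picture is of the moment at which its call begins: read the wrist's pose just before it. camera_model takes no time and is no camera call; for the wrist camera it gives the pose at the moment of the call.
- order.finish_job(): hands the job in, once; it reports no verdict.
Trained networks look in the newest picture that a camera, given by its name, has taken for a name from the list of things; names that differ only in an ending like _2 or _b are one class to them, and where a whole thing is asked for, a point or a joint stands for the part that bears it (a point fixed in the world has none). Each returns a list of dicts, best first, with "score" (0 to 1); they miss things now and then, are a little off and sometimes report something else, mostly with a low value. They report only what shows in the picture. A call takes as long as a camera call. They do not tell look-alikes from the thing itself.
- optics.boxes_of(camera, query): "bbox" ([left, top, right, bottom] as shares, 0 to 1, of the picture: columns of its width, rows of its height, round what is visible of it).
- optics.mark_of(camera, query): "position" ([row, column] as shares, 0 to 1, of the picture: columns of its width, rows of its height: a listed point, or the origin of a listed thing).
The state is a dict: "time_s": time; "joints": joint angles; "dq": joint speeds; "tau": joint torques, N m; "tcp_pos": TCP position; "tcp_rot": TCP orientation; "contact_force": force on the tool from outside, world axes, zero at the start; "torque": the same for the moment, N m; "opening": opening from 0.0 (shut) to 1.0 (fully open).
Only numpy, scipy, OpenCV 4.12 (cv2) and the standard library are available. Lean on these libraries where they do the work, as an engineer would, in place of code of your own. Each camera call takes 0.05 s, during which the arm holds its last target. There are 200 camera calls.

TASK

Fill the tub under the dispenser that holds the golden cheese rolls: press its red lever all the way down with your fingertips so that the linked lid lifts fully, keep it down until all three rolls have rolled out into the tub, then let the lever up slowly under your fingers so that the lid eases shut and does not slam. Work it by the lever alone, without handling the lid, the rolls or the tub, and leave the other dispenser with the dark rolls and everything else on the bench as it is.

Things in the scene. Friction and masses are not known exactly. Their poses are not given: they have to be found in the camera images.
- pad_cheese (a point): golden-roll dispenser: middle of the top of the red ribbed press paddle (36 x 48 x 10 mm) at the lever's front end. At rest 235 mm above the bench, in the unit's frame at x -86, y -78 mm; fully pressed 81 mm lower, moved under 10 mm in x. Its pivot is 165 mm behind it (+x), tilting 14 degrees either way. All else nearby is below 240 mm
- lever_cheese (a joint): golden-roll dispenser: lever, rad: 0 at rest (up), 0.507 fully down on its stop. A spring lifts it whenever it is let go; on the paddle about 3 N at the top, 5 N at the bottom
- lid_cheese (a joint): golden-roll dispenser: outlet lid, rad: 0 shut, about 1.25 fully up; it hangs from a hinge along its top edge and swings out and up, linked by a rod to the lever (about 2.5 times its angle). Let go, it slams at about 5 rad/s; let up over 2 s or more, it shuts softly. The rolls run out once it is well up, all within 3 s
- dispenser_cheese: the dispenser that holds the golden cheese rolls: stainless gravity dispenser fixed to the bench: base pan 328 x 152 mm, clear-sided open-topped chute (62 mm inside) rising from its outlet to 225 mm at the rear. Origin on the bench below the chute's lip; -x is the way the outlet faces, z up. Tub in the pan in front (-x), lever along the right-hand (-y) wall
- cheese_roll1: golden-yellow round cheese roll, 50 mm across, 40 g, origin at its centre; number 1 of three waiting one behind the other in the chute (1 rests on the shut lid)
- cheese_roll2: golden-yellow round cheese roll, 50 mm across, 40 g, origin at its centre; number 2 of three waiting one behind the other in the chute (1 rests on the shut lid)
- cheese_roll3: golden-yellow round cheese roll, 50 mm across, 40 g, origin at its centre; number 3 of three waiting one behind the other in the chute (1 rests on the shut lid)
- tub_cheese: white open packing tub, 150 x 130 x 70 mm (x, y, z), walls 3 mm, standing in the pan below the outlet of the dispenser with golden rolls; origin at the centre of its underside
- pad_cocoa (a point): paddle of the other dispenser, the one with dark brown rolls, same in size and place as the first one's; to be left alone
- lever_cocoa (a joint): lever of the dispenser with dark rolls, rad, 0 at rest; to be left alone
- dispenser_cocoa: the other dispenser, of the same make, holding three dark brown cocoa rolls; the two dispensers stand side by side, either one to the left
- cocoa_roll1: dark brown round cocoa roll, 50 mm across, in the other dispenser's chute, origin at its centre
- cocoa_roll2: dark brown round cocoa roll, 50 mm across, in the other dispenser's chute, origin at its centre
- cocoa_roll3: dark brown round cocoa roll, 50 mm across, in the other dispenser's chute, origin at its centre
- tub_cocoa: white packing tub like the first, below the other dispenser's outlet; origin at the centre of its underside
- apple_cake: white tray with a flat apple cake, 215 x 165 x 40 mm, origin at the centre of its underside; bystander
- glaze_jar: amber glass jar with a yellow lid, 68 mm across, 105 mm high, origin at the centre of its underside; bystander
- squeeze_bottle: yellow bottle with a red cap, 54 mm across, 170 mm high, origin at the centre of its underside; bystander
- palette_knife: flat palette knife lying on the bench, origin near its middle; bystander
- tape_roll: roll of brown tape lying flat, 96 mm across, 24 mm high, origin at the centre of its underside; bystander
Not all that is in view belongs to the job. Leave any blue or green look-alike of the cheese_roll2 alone.

How it is judged (in metres and radians):
On the way, in this order (a step that is already met when the one before it is completed fails the run):
1. the lever is pressed all the way down and the lid is fully up (value of joint lid_cheese above 1.1 rad), for 0.2 s.
2. the lid is shut again with all three golden rolls in the tub (value of joint lid_cheese below 0.06 rad and x of cheese_roll1 in the frame of tub_cheese between -0.075 and 0.075 m and y of cheese_roll1 in the frame of tub_cheese between -0.065 and 0.065 m and z of cheese_roll1 in the frame of tub_cheese between 0 and 0.085 m and x of cheese_roll2 in the frame of tub_cheese between -0.075 and 0.075 m and y of cheese_roll2 in the frame of tub_cheese between -0.065 and 0.065 m and z of cheese_roll2 in the frame of tub_cheese between 0 and 0.085 m and x of cheese_roll3 in the frame of tub_cheese between -0.075 and 0.075 m and y of cheese_roll3 in the frame of tub_cheese between -0.065 and 0.065 m and z of cheese_roll3 in the frame of tub_cheese between 0 and 0.085 m), for 0.2 s.
At the end, for the whole second after the job is handed in: all three golden rolls lie at rest inside their tub (centres within its walls), which still stands upright within 20 mm of its place, the lid is shut (within 0.06 rad) and the lever is back up (within 0.03 rad) (all of step 2 and value of joint lever_cheese below 0.03 rad and distance of tub_cheese from where it was at the start of the episode below 0.02 m and angle between tub_cheese's own z axis and vertical below 0.1 rad and linear speed of each of cheese_roll1, cheese_roll2, cheese_roll3 below 0.05 m/s); the robot touches nothing.
It fails at once if the lid slams: it moves faster than 2.2 rad/s towards shut within its last 0.3 rad (value of joint lid_cheese below 0.3 rad and velocity of joint lid_cheese below -2.2 rad/s).
It fails at once if the robot handles the lid, the rolls or the tub (contact force between any of the arm, the fingers and cheese_roll1 above 1 N or contact force between any of the arm, the fingers and cheese_roll2 above 1 N or contact force between any of the arm, the fingers and cheese_roll3 above 1 N or contact force between any of the arm, the fingers and tub_cheese above 1 N or contact force between any of the arm, the fingers and lid_cheese_c0 above 1 N).
It fails at once if a roll or the tub is lifted (height (world z) of any of cheese_roll1, cheese_roll2, cheese_roll3 above 0.19 m or height (world z) of tub_cheese above 0.03 m).
It fails at once if the lever of the dispenser with the dark rolls is pressed (value of joint lever_cocoa above 0.06 rad).
It fails at once if a dark roll, the other tub or another thing on the bench is shifted by more than 20 mm (distance of any of cocoa_roll1, cocoa_roll2, cocoa_roll3, tub_cocoa, apple_cake, glaze_jar, squeeze_bottle, palette_knife, tape_roll from where it was at the start of the episode above 0.02 m).
It also fails if it takes over 43 s, if anything falls off the work surface, if the arm or the gripper's body presses on something with over 40 N, if the wrist force passes 120 N, or if a joint passes its speed limit or range.

## Working session

There is one attempt and no reset: what is moved stays moved. The work goes in short steps, Python scripts to look and compute and a shell command to move; the robot and the scene stay as the last step left them, time stands still between calls to the robot, and variables do not carry over. Pictures are saved under pics/ and viewed, about 8 in all and at most 12, crops included, and the job is handed in when it is done.

```bash
mkdir -p pics; python3 - <<'E'
from bench import r,optics,order
import cv2,numpy as np
s=r.get_state();print(s)
for c in ("scene","top"):
    im=optics.camera(c);cv2.imwrite(f"pics/{c}0.png",im[:,:,::-1])
    for q in ("pad_cheese","pad_cocoa","cheese_roll1","cocoa_roll1","dispenser_cheese","tub_cheese"):
        print(c,q,[(round(d['score'],2),round(d['position'][1]*640),round(d['position'][0]*480)) for d in optics.mark_of(c,q)])
    m=optics.camera_model(c);print(m)
E
```

```text
{'time_s': 0.0, 'joints': array([-1.33787717e+00,  4.87543403e-02,  9.75525696e-02,  1.62198826e+00,
        3.43104341e-06,  1.44301028e+00]), 'dq': array([-0.00085117,  0.00142938,  0.00012266, -0.00046984,  0.00100237,
        0.00055931]), 'tau': array([ 1.13847200e-04, -3.38779306e+01,  3.20016611e+01,  2.03346385e-02,
        1.04581687e-05, -1.87659275e-06]), 'tcp_pos': array([ 185.14184695, -490.60699271,  230.09259735]), 'tcp_rot': array([-3.14128420e+00,  2.37375288e-03, -1.21009077e+00]), 'contact_force': array([-0.55930518,  0.51014619,  0.19316426]), 'torque': array([-0.03197906,  0.01574623, -0.01899293]), 'opening': 0.9953764587191214}
scene pad_cheese [(0.64, 378, 202)]
scene pad_cocoa [(0.68, 248, 199)]
scene cheese_roll1 [(0.73, 329, 258), (0.69, 377, 347), (0.64, 219, 224), (0.58, 318, 298), (0.55, 387, 256), (0.54, 380, 264), (0.54, 263, 253), (0.5, 378, 277)]
scene cocoa_roll1 [(0.64, 251, 271), (0.58, 263, 252), (0.47, 255, 264)]
scene dispenser_cheese []
scene tub_cheese [(0.75, 392, 257)]
{'fx': 447.8304360967377, 'fy': 447.8304360967377, 'cx': 331.15187551847
[... 408 characters left out ...]
p cheese_roll1 [(0.87, 259, 220), (0.85, 325, 276), (0.84, 320, 211), (0.74, 257, 235), (0.68, 249, 254), (0.57, 254, 171)]
top cocoa_roll1 [(0.87, 407, 212), (0.86, 405, 192), (0.62, 402, 233)]
top dispenser_cheese [(0.65, 256, 269), (0.62, 270, 306)]
top tub_cheese [(0.91, 253, 286), (0.21, 145, 296)]
{'fx': 567.6097992079317, 'fy': 567.6097992079317, 'cx': 311.7397220906275, 'cy': 247.28461686233553, 'dist_coeffs': array([0.06046196, 0.        , 0.        , 0.        , 0.        ]), 'R': array([[-0.00243022, -0.99962897, -0.02712962],
       [-0.99278751,  0.00566366, -0.1197534 ],
       [ 0.11986262,  0.02664293, -0.99243292]]), 't': array([  92.30438166,  584.70412239, 1436.56121948])}
```

View pics/top0.png

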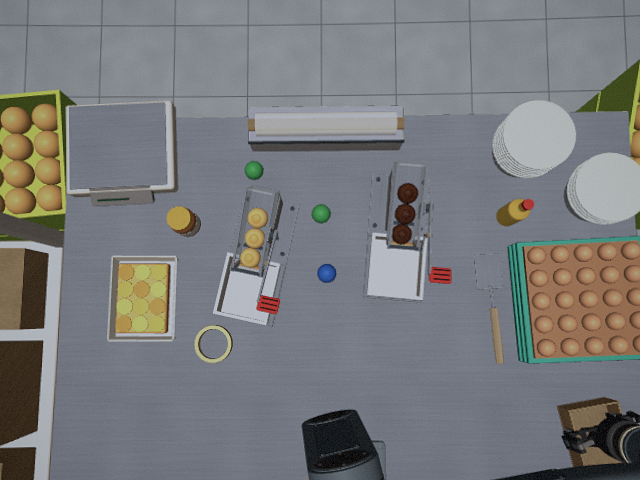

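View pics/scene0.png

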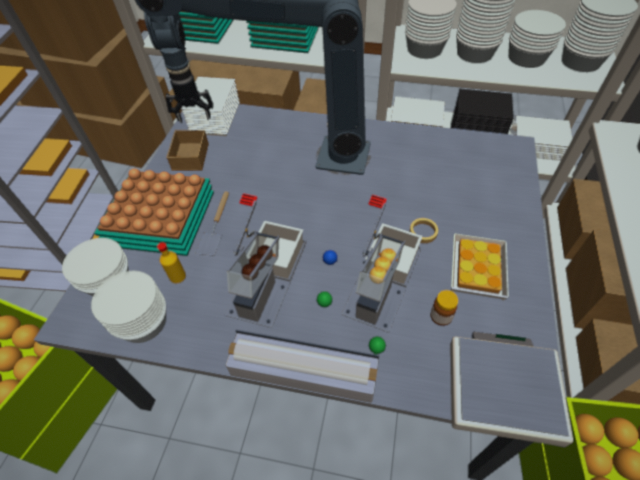

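The wanted paddle belongs to the golden dispenser: top (268,306), scene (378,202). It could be confused with the cocoa paddle at top (440,276), scene (248,199). The blue ball at top (327,273) and the green ones at (321,213) and (254,170) are decoys. Next I triangulate and take one close crop.

```bash
cat > h.py <<'E'
from bench import r,optics,order
import cv2,numpy as np
from scipy.optimize import least_squares
def ray(m,u,v):
    K=np.array([[m['fx'],0,m['cx']],[0,m['fy'],m['cy']],[0,0,1]])
    p=cv2.undistortPoints(np.array([[[u,v]]],float),K,m['dist_coeffs'])[0,0]
    R=m['R'];return -R.T@m['t'],R.T@np.r_[p,1]
def onz(c,u,v,z):
    o,d=ray(optics.camera_model(c),u,v);return o+d*(z-o[2])/d[2]
def tri(px):
    A=0;b=0
    for c,(u,v) in px.items():
        o,d=ray(optics.camera_model(c),u,v);d/=np.linalg.norm(d);P=np.eye(3)-np.outer(d,d);A=A+P;b=b+P@o
    return np.linalg.solve(A,b)
E
python3 - <<'E'
from h import *
np.set_printoptions(precision=1,suppress=True)
t=cv2.imread('pics/top0.png');s=cv2.imread('pics/scene0.png')
def red(im,box):
    x0,y0,x1,y1=box;h=cv2.cvtColor(im,cv2.COLOR_BGR2HSV)[y0:y1,x0:x1]
    m=((h[...,0]<8)|(h[...,0]>172))&(h[...,1]>150)&(h[...,2]>80)
    ys,xs=np.nonzero(m);rc=cv2.minAreaRect(np.c_[xs+x0,ys+y0].astype(np.float32));print(rc);return rc
for n,bt,bs in (('cheese',(245,285,295,325),(355,185,400,220)),('cocoa',(420,255,465,295),(230,185,270,215))):
    a=red(t,bt);b=red(s,bs);print(n,tri({'top':a[0],'scene':b[0]}),onz('top',*a[0],235),onz('scene',*b[0],235))
    print([onz('top',*p,235)[:2] for p in cv2.boxPoints(a)])
print('tub',[onz('top',*p,70)[:2] for p in((231,254),(214,312),(267,325),(283,270))])
print('rolls',[onz('top',*p,z)[:2] for p,z in(((250,258),120),((254,238),140),((258,216),160))])
c=cv2.resize(t[150:340,190:340],None,fx=3,fy=3,interpolation=2);d=cv2.resize(s[170:340,330:450],(400,567),interpolation=2)
o=np.zeros((570,850,3),np.uint8);o[:570,:450]=c;o[:567,450:850]=d;cv2.imwrite('pics/crop.png',o[:,:800])
E
```

```text
((268.0294494628906, 303.8823547363281), (20.372989654541016, 15.279743194580078), 14.03624439239502)
((377.0000305175781, 201.50001525878906), (15.279744148254395, 9.701424598693848), 14.03624439239502)
cheese [435.3 182.3 230.5] [435.2 181.9 235. ] [439.4 182.4 235. ]
[array([424.4, 207.9]), array([457.1, 200. ]), array([446. , 155.9]), array([413.4, 163.9])]
((439.7552185058594, 274.93792724609375), (21.591825485229492, 15.031233787536621), 4.763641834259033)
((247.9807891845703, 199.59617614746094), (15.100942611694336, 9.805807113647461), 11.309932708740234)
cocoa [ 498.3 -199.1  229.7] [ 498.  -198.1  235. ] [ 502.9 -196.8  235. ]
[array([ 483.5, -172.8]), array([ 516.6, -176.5]), array([ 512.5, -223.4]), array([ 479.4, -219.6])]
tub [array([565. , 294.1]), array([419. , 334.5]), array([386.3, 201.2]), array([523.6, 161.8])]
rolls [array([549.4, 238.8]), array([596. , 226.9]), array([646.4, 215.2])]
```

View pics/crop.png

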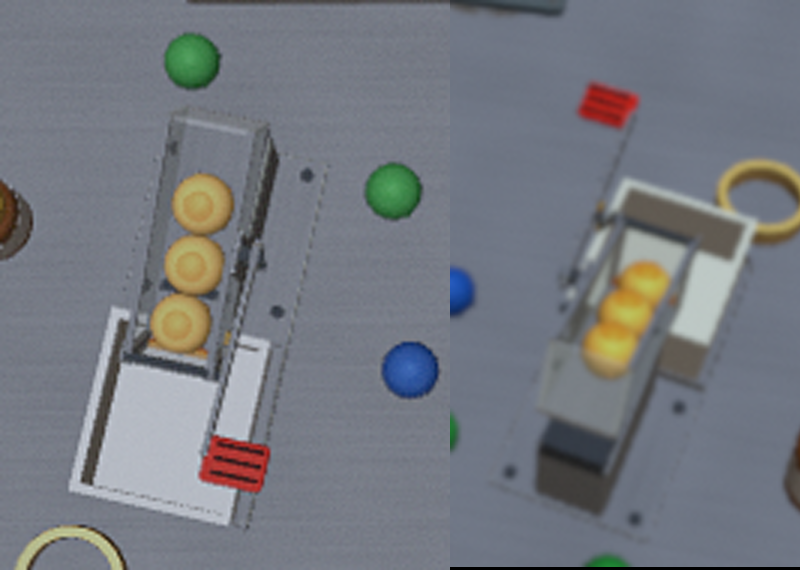

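The crop confirms it: three golden rolls, and a red paddle at crop (236,463) on the right-hand lever. Paddle is at (437,182), with a triangulated height of 230 mm against the stated 235, and unit yaw is about -0.24. The cocoa unit is at (498,-198), so it's well clear. I lift first, then traverse with the fingers shut.

```bash
python3 -m pendant '[[0,[0,0,-40],0],[0,[0,0,-80],0],[0,[0,0,-100],0],[0,[-30,-26,-100],-0.1],[0,[-60,-53,-100],-0.2],[0,[-90,-79,-100],-0.3],[0,[-120,-105,-100],-0.4],[0,[-150,-131,-100],-0.5],[0,[-180,-158,-100],-0.6],[0,[-210,-184,-100],-0.7],[0,[-240,-210,-100],-0.8],[0,[-270,-236,-100],-0.9],[0,[-300,-263,-100],-1.0],[0,[-330,-289,-100],-1.1],[0,[-360,-315,-100],-1.2],[0,[-390,-342,-100],-1.3],[0,[-420,-368,-100],-1.4],[0,[-450,-394,-100],-1.5],[0,[-480,-420,-100],-1.6],[0,[-480,-420,-100],-1.6]]'; python3 -c "
from bench import r;s=r.get_state();print(s['tcp_pos'],s['tcp_rot'],s['joints'],s['contact_force'])"
```

```text
time_s: 2.37
tcp_pos: [409.8, 112.2, 330.2]
tcp_rot: [-3.138, -0.001, 0.402]
contact_force: [-1.3, -0.4, -0.1]
opening: -0.001
[409.84149097 112.1529148  330.21085805] [-3.13813608e+00 -8.90339768e-04  4.01623843e-01] [ 0.10632703 -0.15918989  0.10150684  1.83164721  0.00356607  1.2754977 ] [-1.27193349 -0.42505524 -0.11093827]
```

```bash
python3 -m pendant '[[0,[26,-27,0],-0.12],[0,[51,-54,0],-0.24],[0,[51,-54,0],-0.36],[0,[51,-54,0],-0.48],[0,[51,-54,0],-0.6],[0,[51,-54,10],-0.72],[0,[51,-54,20],-0.84],[0,[51,-54,30],-0.94],[0,[51,-54,40],-0.94],[0,[51,-54,40],-0.94],[0,[51,-54,40],-0.94]]'; python3 - <<'E'
from h import *
s=r.get_state();print(s['tcp_pos'],s['tcp_rot'],s['contact_force'])
t=optics.camera('top')[:,:,::-1];c=optics.camera('scene')[:,:,::-1];w=optics.camera('wrist')[:,:,::-1]
print([(round(d['score'],2),d['position'][1]*640,d['position'][0]*480) for d in optics.mark_of('wrist','pad_cheese')])
m=optics.camera_model('wrist');print([onz('wrist',d['position'][1]*640,d['position'][0]*480,235) for d in optics.mark_of('wrist','pad_cheese')])
K=np.array([[m['fx'],0,m['cx']],[0,m['fy'],m['cy']],[0,0,1]])
cc=cv2.resize(c[140:300,310:470],(400,400),interpolation=2);ww=cv2.resize(w,(400,300))
o=np.zeros((400,800,3),np.uint8);o[:,:400]=cc;o[:300,400:]=ww;cv2.imwrite('pics/above.png',o)
E
```

```text
time_s: 3.28
tcp_pos: [435.1, 175.0, 291.0]
tcp_rot: [-3.141, 0.001, 1.329]
contact_force: [-0.0, -0.2, -0.0]
opening: -0.002
[435.09047678 175.01937288 290.95870906] [-3.14053538e+00  6.92853132e-04  1.32888227e+00] [-0.04823782 -0.20298956 -0.02959554]
[(0.61, 326.4, 252.0)]
[array([431.74870112, 178.37112922, 235.        ])]
```

View pics/above.png

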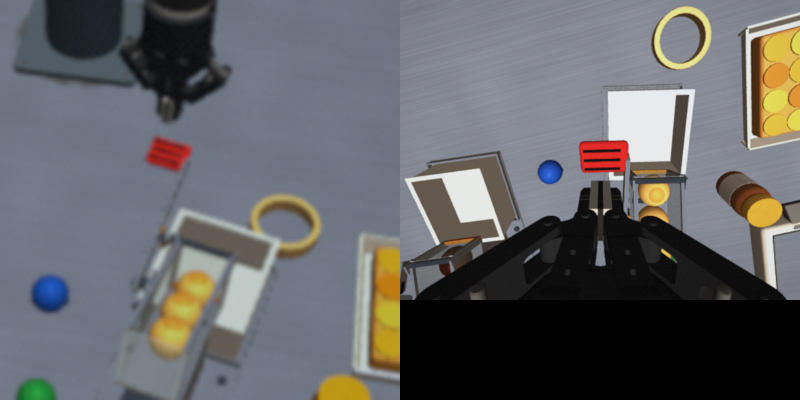

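The wrist view shows the fingertips over the red paddle (pixel 604,155 in the montage), with the tub in front and nothing beneath. I go down to contact and press most of the way.

```bash
python3 -m pendant '[[0,[2,0,15],0],[0,[2,0,30],0],[0,[2,0,42],0],[0,[2,0,48],0],[0,[2,0,52],0],[0,[2,0,56],0],[0,[2,0,60],0],[0,[2,0,64],0],[0,[2,0,68],0],[0,[2,0,70],0],[0,[2,0,70],0]]'; python3 - <<'E'
from h import *
c=optics.camera('scene')[:,:,::-1];w=optics.camera('wrist')[:,:,::-1]
cc=cv2.resize(c[140:300,310:470],(400,400),interpolation=2);ww=cv2.resize(w,(400,300))
o=np.zeros((400,800,3),np.uint8);o[:,:400]=cc;o[:300,400:]=ww;cv2.imwrite('pics/press1.png',o)
E
```

```text
time_s: 4.45
tcp_pos: [435.9, 177.7, 221.1]
tcp_rot: [-3.141, -0.0, 1.33]
contact_force: [-0.9, 0.7, 2.5]
opening: -0.001
```

View pics/press1.png

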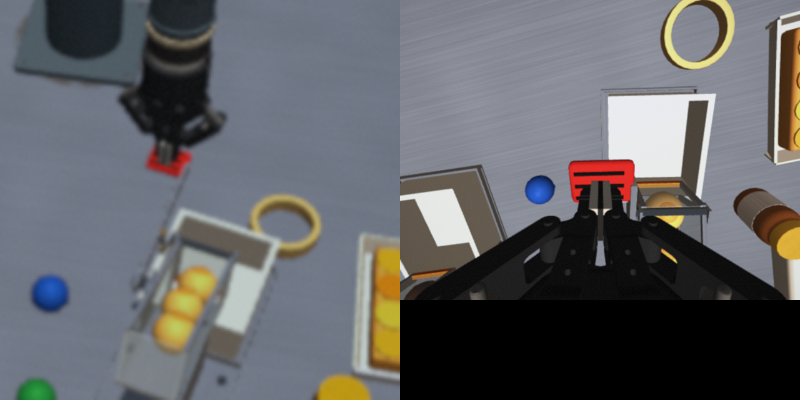

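About 2.5 N at the fingertips on the paddle, as expected for the top of travel, slightly to its rear. I shift forward 4 mm while pressing.

```bash
python3 -m pendant '[[0,[0,-1,5],0],[0,[0,-2,10],0],[0,[0,-3,15],0],[0,[0,-4,20],0],[0,[0,-4,25],0],[0,[0,-4,30],0],[0,[0,-4,35],0],[0,[0,-4,40],0],[0,[0,-4,45],0],[0,[0,-4,50],0],[0,[0,-4,55],0],[0,[0,-4,59],0],[0,[0,-4,62],0],[0,[0,-4,64],0],[0,[0,-4,66],0],[0,[0,-4,67],0],[0,[0,-4,68],0],[0,[0,-4,68],0]]'; python3 - <<'E'
from h import *
c=optics.camera('scene')[:,:,::-1];w=optics.camera('wrist')[:,:,::-1]
cc=cv2.resize(c[140:300,310:470],(400,400),interpolation=2);ww=cv2.resize(w,(400,300))
o=np.zeros((400,800,3),np.uint8);o[:,:400]=cc;o[:300,400:]=ww;cv2.imwrite('pics/press2.png',o)
print(r.get_state()['contact_force'])
E
```

```text
time_s: 6.05
tcp_pos: [432.3, 178.4, 153.4]
tcp_rot: [3.141, -0.0, 1.33]
contact_force: [2.3, -0.1, 4.5]
opening: -0.001
[ 1.86187775 -0.16813444  4.62326117]
```

View pics/press2.png

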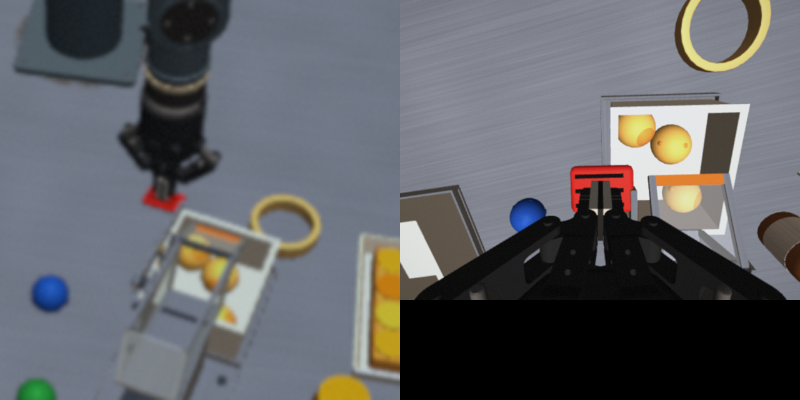

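The rolls are out: the chute is empty and the tub holds golden rolls. A 4.6 N reading suggests the lever is just short of its stop, so I press a few mm more and hold.

```bash
python3 -m pendant '[[0,[0,0,1],0],[0,[0,0,2],0],[0,[0,0,3],0],[0,[0,0,4],0],[0,[0,0,4],0],[0,[0,0,4],0],[0,[0,0,4],0],[0,[0,0,4],0]]'
```

```text
time_s: 6.82
tcp_pos: [432.5, 178.5, 152.9]
tcp_rot: [3.139, -0.001, 1.33]
contact_force: [-3.1, -1.8, 17.5]
opening: -0.003
```

Force rose to 17.5 N with the tool stopped at 153 mm, so it's on the stop. I hold a second and check the rolls.

```bash
python3 -m pendant '[[0,[0,0,0],0],[0,[0,0,0],0],[0,[0,0,0],0],[0,[0,0,0],0],[0,[0,0,0],0],[0,[0,0,0],0],[0,[0,0,0],0],[0,[0,0,0],0],[0,[0,0,0],0],[0,[0,0,0],0],[0,[0,0,0],0],[0,[0,0,0],0]]'; python3 - <<'E'
from h import *
c=optics.camera('scene')[:,:,::-1];w=optics.camera('wrist')[:,:,::-1]
cc=cv2.resize(c[200:300,350:450],(400,400),interpolation=2);ww=cv2.resize(w[120:420,220:620],(400,300))
o=np.zeros((400,800,3),np.uint8);o[:,:400]=cc;o[:300,400:]=ww;cv2.imwrite('pics/hold.png',o)
E
```

```text
time_s: 7.82
tcp_pos: [432.5, 178.5, 152.9]
tcp_rot: [3.138, -0.001, 1.33]
contact_force: [-2.7, -2.1, 18.0]
opening: -0.001
```

View pics/hold.png

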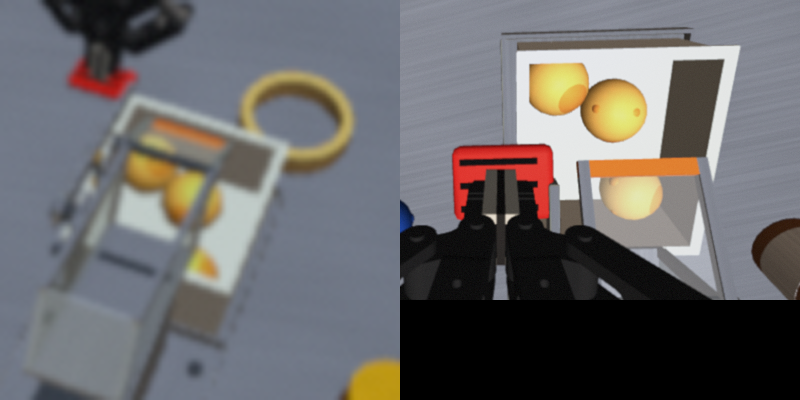

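All three rolls are in the tub: two at crop (557,88) and (614,110), and the third by the rear wall seen through the clear lip at (632,192), also visible past the chute side in the scene view. I now ease the lever up at about 30 mm/s, slower towards the end.

```bash
python3 -m pendant '[[0,[0,0,-2],0],[0,[0,0,-4],0],[0,[0,0,-7],0],[0,[0,0,-10],0],[0,[0,0,-13],0],[0,[0,0,-16],0],[0,[0,0,-19],0],[0,[0,0,-22],0],[0,[0,0,-25],0],[0,[0,0,-28],0],[0,[0,0,-31],0],[0,[0,0,-34],0],[0,[0,0,-37],0],[0,[0,0,-40],0],[0,[0,0,-43],0],[0,[0,0,-46],0],[0,[0,0,-49],0],[0,[0,0,-52],0],[0,[0,0,-54],0],[0,[0,0,-56],0]]'
python3 -m pendant '[[0,[0,0,-2],0],[0,[0,0,-4],0],[0,[0,0,-6],0],[0,[0,0,-8],0],[0,[0,0,-10],0],[0,[0,0,-12],0],[0,[0,0,-14],0],[0,[0,0,-15.5],0],[0,[0,0,-17],0],[0,[0,0,-18.5],0],[0,[0,0,-20],0],[0,[0,0,-21.5],0],[0,[0,0,-23],0],[0,[0,0,-24.5],0],[0,[0,0,-26],0],[0,[0,0,-27.5],0],[0,[0,0,-29],0],[0,[0,0,-30],0],[0,[0,0,-31],0],[0,[0,0,-32],0]]'
```

```text
time_s: 9.58
tcp_pos: [433.0, 178.1, 205.8]
tcp_rot: [3.139, 0.0, 1.33]
contact_force: [0.9, -2.4, 2.7]
opening: -0.001
time_s: 11.25
tcp_pos: [431.8, 178.4, 237.2]
tcp_rot: [-3.141, 0.0, 1.33]
contact_force: [0.1, -0.5, -0.0]
opening: 0.001
```

Force is zero at 237 mm, so the lever is up. I rise clear and look.

```bash
python3 -m pendant '[[0,[0,0,-2],0],[0,[0,0,-5],0],[0,[0,0,-10],0],[0,[0,0,-20],0],[0,[0,0,-40],0],[0,[0,0,-60],0],[0,[0,-20,-80],0],[0,[0,-50,-90],0],[0,[0,-80,-90],0],[0,[0,-100,-90],0],[0,[0,-100,-90],0],[0,[0,-100,-90],0]]'; python3 - <<'E'
from h import *
t=optics.camera('top')[:,:,::-1];c=optics.camera('scene')[:,:,::-1];w=optics.camera('wrist')[:,:,::-1]
o=np.zeros((600,800,3),np.uint8)
o[:400,:400]=cv2.resize(c[180:300,340:460],(400,400),interpolation=2);o[:400,400:]=cv2.resize(t[170:340,190:360],(400,400),interpolation=2)
o[400:,:267]=cv2.resize(w,(267,200));o[400:,267:534]=cv2.resize(t,(267,200));cv2.imwrite('pics/end.png',o)
def red(im,b):
    h=cv2.cvtColor(im,cv2.COLOR_BGR2HSV)[b[1]:b[3],b[0]:b[2]]
    ys,xs=np.nonzero(((h[...,0]<8)|(h[...,0]>172))&(h[...,1]>150)&(h[...,2]>80));return xs.mean()+b[0],ys.mean()+b[1]
print(red(cv2.imread('pics/scene0.png'),(355,185,400,220)),red(c,(355,185,400,220)))
E
```

```text
time_s: 12.25
tcp_pos: [334.6, 202.6, 328.8]
tcp_rot: [3.139, -0.002, 1.332]
contact_force: [0.4, -0.1, 0.1]
opening: -0.003
(np.float64(376.8014705882353), np.float64(201.28676470588235)) (np.float64(376.81481481481484), np.float64(201.25185185185185))
```

View pics/end.png

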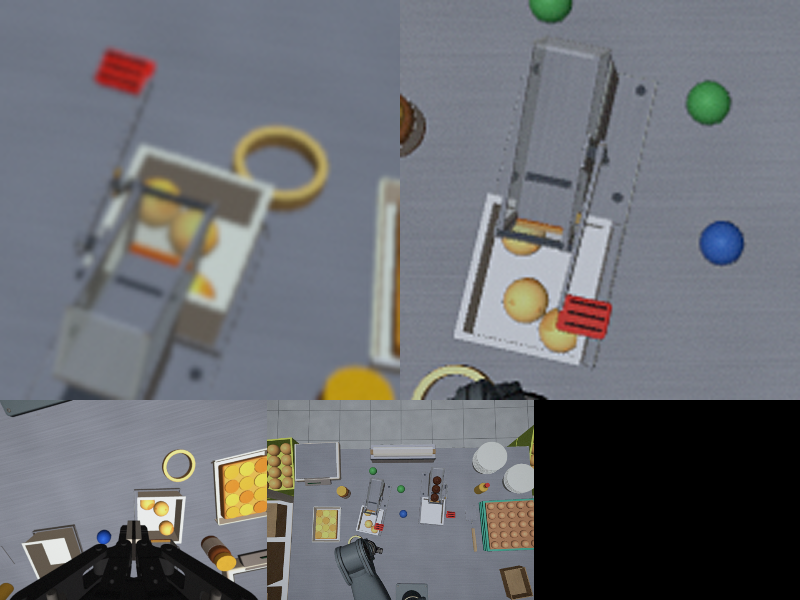

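The chute is empty and the three golden rolls lie in the tub, at crop (524,240), (526,300) and (560,330). The lid is shut, the paddle is back within 0.1 px of its start, and everything else is unmoved. I'm handing it in.

```bash
python3 -c "
from bench import order;print(order.finish_job())"
```

```text
the job is handed in; nothing more can be done
None
```

I worked the golden dispenser by its lever alone and handed the job in at about 12 s on the robot's clock. No verdict was reported.

- **Press:** With the fingers shut, I pressed the red paddle down until it stopped at 153 mm with about 18 N on it. I held it there for about 1.5 s, until the camera views showed the chute empty.
- **Release:** I let the lever up under the fingertips over about 3.3 s. The force had dropped to zero by 237 mm, and I then moved the arm clear.
- **Last checks:** The final pictures showed all three golden rolls in the tub, the lid shut and the paddle within 0.1 pixel of its starting place. By eye, the other dispenser and the things on the bench in view had not moved.
- **Not measured:** I had no reading of the lid's angle or speed. "Fully up" and "no slam" are inferred from the lever reaching its stop, the slow release and the pictures.
- **Disagreements:** The cameras' estimates of the paddle position differed by up to about 8 mm. I first touched it slightly towards the rear and shifted 4 mm forward while pressing.

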